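# Clamp a culture bottle in the cam-lever holding jig

### The arm

A 6-joint arm with a two-finger parallel gripper is mounted at the origin on a cart in front of the work surface, level with it; the furniture and walls round the work are solid. World frame = base frame: x ahead of the robot, y to its left, z up, the work surface at z = 0. Lengths are in m, angles in rad, forces in N, time in s.
With the tool pointing down it reaches from about 0.375 to 0.825 m from the base axis. Payload 5.5 kg.
Tool frame: the origin (TCP) lies on the centre line of the jaws, within the pads' length; the fingertips stand 17 mm ahead of it and the grasp point (between the pads) lies 2 mm behind it; z points along the fingers, y is the line along which they close (so a half turn about z gives the same grasp; the last joint's range is limited). The gripper opens to 85 mm and grips with 20 to 120 N. Pads are 22 mm wide; open, the fingers measure 114 mm over their backs; the gripper's body (76 mm by 85 mm) begins 54 mm behind the grasp point. The pads swing forward as they close: fully open they stand 13 mm farther back than shut.
Start: joints at [1.279, 0.314, -0.047, 1.21, 0, 1.571], TCP at [0.173, 0.575, 0.221] pointing down, gripper open.
Joint ranges: [-2.67, 2.67], [-0.69, 1.73], [-1.03, 1.25], [-2.08, 2.16], [-1.42, 1.45], [-3.14, 3.14]. Speed limits (rad/s): [2.39, 2.39, 3.01, 3.14, 3.14, 3.14].

### API

Orientations are given as [roll, pitch, yaw] about the fixed x, y, z axes, in that order (R = Rz(yaw) Ry(pitch) Rx(roll)).
In Python, from rig import robot gives the robot as it stands. The module is installed in compiled form; this text tells all that it offers.
- The arm moves only by the tool step_arm, never from a script. Its argument "plan" is a list of rows, each a list of 2 entries, a list of its own where there are three numbers: the shift along the tool's x, y, z in units of 40 mm (1.0 is 40 mm), then the turn about the tool's z in units of 10 degrees (1.0 is 10 degrees). In form: [[[dx, dy, dz], twist], ...]. A call has 1 to 12 rows; each row is the pose to reach, as a shift and turn from the pose commanded when the call began, along the tool's axes at that moment; what a row does not reach only later rows make up. A row lasts 1/8 s, in which the tool goes at most 62.5 mm and 10.7 degrees, less where a joint would pass 70% of its speed; a pose out of reach is approached as far as the arm can. A call with a gripper value outside its range is refused whole. "fingers" is the opening, from 0 (shut) to 1 (fully open), set as the call begins (left out, the last holds). The fingers move at their own pace and stop on an object; the grip force is fixed at half the most. Time passes only in rows, so rows that repeat a pose let the fingers close. It gives the time, the measured TCP pose, the force, the opening and the grip force at its end, in the units of the state.
- robot.observe(): the state, without advancing time (a new reading comes with each control period).
- robot.grab_frame(name): name is "scene" or "top"; returns the picture (420x560x3 uint8, red, green, blue); there is no depth.
- robot.get_calibration(name): a dict with "fx", "fy", "cx", "cy" (pixels), "k1" (the pictures are not rectified: a ray, as slopes to the right and down, at radius r is drawn at 1 + k1 r^2 times it, then the intrinsics apply), "rvec" (rotation vector, rad) and "tvec" (3), from world to camera coordinates, as OpenCV has them. Camera axes: x right, y down, z forward; pixel columns grow to the right and rows downward; lengths in m; the calibration is good to about 2 mm. A picture is of the moment at which its call begins. get_calibration takes no time and is no camera call.
- robot.sign_off(): hands the job in; it is judged then, once.
The state is a dict: "time": time; "joint_positions": joint angles; "joint_velocities": joint speeds; "effort": joint torques, N m; "position": TCP position; "tool_rot": TCP orientation; "ft_force": force on the tool from outside, world axes, zero at the start; "moment": the same for the moment, N m; "grip_width": opening from 0.0 (shut) to 1.0 (fully open); "grasp_force": force on a finger pad.
Only numpy, scipy, OpenCV 4.12 (cv2) and the standard library are available. Lean on these libraries where they do the work, as an engineer would, in place of code of your own. Each camera call takes 0.05 s, during which the arm holds its last target. There are 200 camera calls.

### The job

Clamp the culture bottle that stands loosely in the holding jig so that its cap can be opened later: push the sliding rod in by its knob until its pad has pushed the bottle fully home against both faces of the V and stays lightly pressed on the glass, then flip the cam lever over centre, all the way down, to lock the rod. The glass is thin: never press on it with more than 12 N, keep the bottle upright, and leave the things standing around where they are.

Things in the scene. Friction and masses are not known exactly. Their poses are not given: they have to be found in the camera images.
- jig: Aluminium bottle-holding jig fixed to the bench. Base plate 150 (x) x 290 (y) x 10 mm; origin at the centre of its underside. At its +y end a 90 degree V of PTFE-lined plates, 88 mm high, open to -y. At y = -0.100 m a guide pillar, 46 mm wide, carries the cam lever on top. The rod lies along the jig's y axis (x = 0), 50 mm above the bench; pushing to +y brings the pad to the bottle.
- rod: Sliding rod (14 mm diameter) with its knob and pad; the jig's axes. Origin: centre of the black ribbed knob on its -y end, a cylinder 32 mm in diameter, 30 mm long, axis along the rod, 50 mm above the bench; pinch it from above across the rod or push it from behind. The rod slides up to 75 mm to +y and stays where it is left (drag about 4 N); with the lever closed it is locked.
- pad_min (a point): Point on the rod's axis, 203 mm from the knob's centre, 50 mm above the bench. The face of the slippery black pad (28 mm across) that pushes the bottle stands 0 to 8 mm beyond it: the pad's stud is screwed out by an unknown amount. The pad yields 1 mm for each 12 N, 4 mm at most. After the knob is let go the rod's drag keeps the pad pressed on the glass with up to about 4 N.
- bottle: Glass culture bottle with black screw cap, 104 mm diameter, 150 mm high, 0.32 to 0.6 kg, origin at the centre of its underside, z up. It starts upright on the base plate (10 mm above the bench), 8 to 24 mm short of the V and up to 6 mm to one side. A push of 0.6 to 2 N slides it, up to about 4 N while it centres in the V.
- nest (a point): Point on the base plate where the bottle's origin lies when the bottle touches both faces of the V (62 mm from the jig's origin towards +y).
- lever (a joint): Angle of the cam lever, rad: 0 open, standing, leaning 0.33 rad from vertical to the jig's -x (the robot's side); starts at 0 to 0.12; 1.90 is its closed stop, level and pointing to the jig's +x. Closing takes a rising push of up to about 9 N square to the lever near its tip; dead centre is at 1.62, beyond which it snaps down by itself and stays.
- lever_hinge (a point): On the lever's hinge axis, which is parallel to the rod, 90 mm above the bench, in the middle of the lever's width.
- lever_tip (a point): On the lever's middle line, 92 mm from the hinge; it ends at 96 mm. A steel flat bar 14 mm wide (along the rod), 8 mm thick, to 60 mm from the hinge, then a paddle 20 mm wide, 9 mm thick, bent 0.1 rad outwards. To close it push on the face that looks to the jig's -x while it stands, which looks up once closed and lies 6 to 10 mm above the level of the hinge.
- cap: Spare black bottle cap, 59 mm across, 28 mm high, lying on the bench; not to be moved.
- dish: Lidded petri dish, 90 mm across, 15 mm high, alone to the right of the jig; not to be moved.
- tin: Round steel swab tin, 61 mm across, 35 mm high, on the bench to the left; not to be moved.
Mind the look-alikes: they are no part of the job. What is shaped like the bottle but blue is not meant.

How it is judged:
By the outcome, as a careful person would: the job done as asked, in the order asked, and still so for the second after the job is handed in, with the robot touching nothing.
It also fails if it takes over 54 s, if anything falls off the work surface, if the arm or the gripper's body presses on something with over 40 N, if the wrist force passes 120 N, or if a joint passes its speed limit or range.

## Working session

There is one attempt and no reset: what is moved stays moved. The work goes in short steps, Python scripts to look and compute and a tool call to move; the robot and the scene stay as the last step left them, time stands still between calls to the robot, and variables do not carry over. Pictures are saved under pics/ and viewed, at most 10 in all, crops included, and the job is handed in when it is done.

Besides the shell and the picture viewer there is one more tool, called after "Call:" as name([rows], argument=value, ...), one row to a line, values as JSON. step_arm: Moves the arm, as the interface text tells. Its arguments: {"type":"object","properties":{"plan":{"type":"array"},"fingers":{"type":"number"}},"required":["plan"]}

```bash
mkdir -p pics; cat > h.py <<'E'
import numpy as np, cv2
from rig import robot
def cal(n):
    c=robot.get_calibration(n); R=cv2.Rodrigues(np.array(c['rvec'],float))[0]; t=np.array(c['tvec'],float).ravel()
    return c,R,t
def proj(n,P):
    c,R,t=cal(n); p=np.atleast_2d(P)@R.T+t; s=p[:,:2]/p[:,2:]; r2=(s**2).sum(1,keepdims=True); s=s*(1+c['k1']*r2)
    return s*[c['fx'],c['fy']]+[c['cx'],c['cy']]
def ray(n,uv):
    c,R,t=cal(n); d=(np.atleast_2d(uv)-[c['cx'],c['cy']])/[c['fx'],c['fy']]; s=d.copy()
    for _ in range(20): s=d/(1+c['k1']*(s**2).sum(1,keepdims=True))
    v=np.c_[s,np.ones(len(s))]@R; return -R.T@t, v/np.linalg.norm(v,axis=1,keepdims=True)
def onz(n,uv,z):
    o,v=ray(n,uv); return o+v*((z-o[2])/v[:,2:])
def snap(n,f):
    im=robot.grab_frame(n); cv2.imwrite('pics/'+f,im[:,:,::-1]); return im
E
python3 - <<'E'
from h import *
for n in('scene','top'):
    snap(n,n+'0.png'); c,R,t=cal(n); print(n,c,-R.T@t)
print(robot.observe())
E
```

```text
scene {'fx': 394.39492497710677, 'fy': 394.39492497710677, 'cx': 278.34738215759415, 'cy': 210.07659184793735, 'k1': -0.06714021195690481, 'rvec': array([ 2.313762  , -0.6783248 ,  0.24236924]), 'tvec': array([-0.44359394,  0.33119535,  0.86836541])} [ 0.20292508 -0.53617174  0.8554915 ]
top {'fx': 504.24803346360903, 'fy': 504.24803346360903, 'cx': 284.5564157196296, 'cy': 204.2765352045543, 'k1': -0.1892172585047652, 'rvec': array([ 2.14787357, -2.16371551,  0.23817219]), 'tvec': array([0.01349   , 0.56806428, 1.53744271])} [0.30141546 0.09083498 1.60857291]
{'time': 0.1, 'joint_positions': array([ 1.27898917e+00,  3.14179364e-01, -4.79477396e-02,  1.21019146e+00,
        2.71630697e-06,  1.57078931e+00]), 'joint_velocities': array([ 0.00205836, -0.00043402,  0.00374509,  0.00104807, -0.00070999,
        0.00052797]), 'effort': array([-3.42038975e-04, -5.40764916e+01,  3.40541482e+01,  1.11973294e-02,
       -1.20738815e-05, -9.64303325e-06]), 'position': array([0.17246036, 0.57414014, 0.21982011]), 'tool_rot': array([-3.14007041e+00, -2.72698544e-06,  2.84979251e+00]), 'ft_force': array([ 0.03123794, -0.16243389,  0.77127426]), 'moment': array([0.04822192, 0.00025697, 0.04601356]), 'grasp_force': 0.0, 'grip_width': 1.000944239194602}
```

View pics/scene0.png

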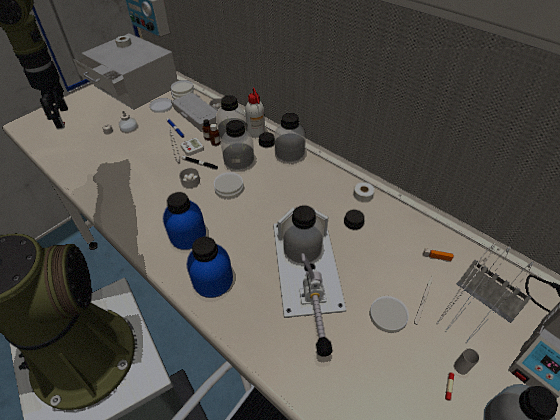

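View pics/top0.png

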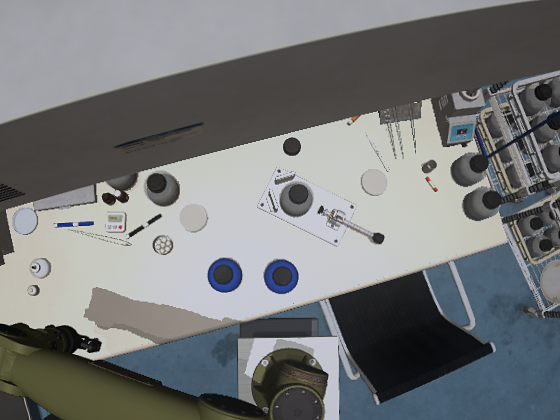

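The scene view shows the jig (plate around 278–343, 205–318) with a clear black-capped bottle at (303,235), the lever near (312,285) and the knob at (324,346). In the top view the bottle is at (295,198), the lever at (335,215) and the knob at (377,238). The other clear bottles (top: 160,187 / 468,168 / 482,203) and the two blue ones (225,275 / 282,276) aren't in the jig. Only the one at (295,198) stands in the V, so I'll confirm it in an enlarged crop.

```bash
python3 - <<'E'
import cv2
a=cv2.imread('pics/scene0.png')[190:370,255:405]; b=cv2.imread('pics/top0.png')[150:260,245:395]
a=cv2.resize(a,None,fx=3.3,fy=3.3,interpolation=cv2.INTER_CUBIC)
cv2.imwrite('pics/c1.png',a)
b=cv2.resize(b,None,fx=5.3,fy=5.3,interpolation=cv2.INTER_CUBIC); cv2.imwrite('pics/c2.png',b); print(a.shape,b.shape)
E
```

```text
(594, 495, 3) (583, 795, 3)
```

View pics/c1.png

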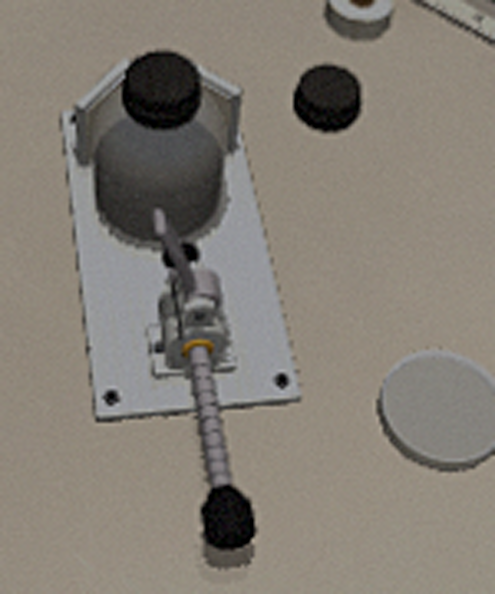

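View pics/c2.png

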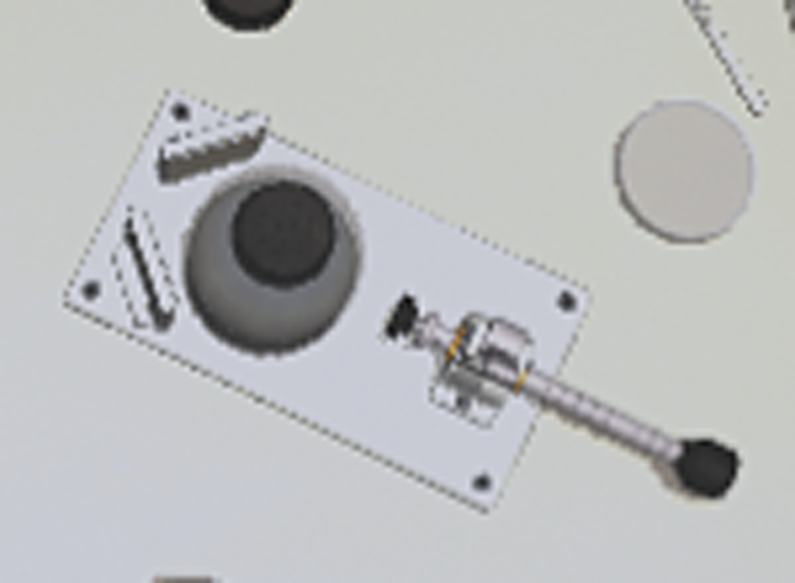

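The crops confirm it: the clear, black-capped bottle stands in the V in front of the pad (top crop 405,315). The lever stands up (tip at scene crop 160,220) and the knob is at scene crop (228,517) / top crop (707,468).

```bash
cat >> h.py <<'E'
def blob(im,box,thr=45):
    x0,y0,x1,y1=box; m=(im[y0:y1,x0:x1].max(2)<thr).astype(np.uint8)
    n,l,s,c=cv2.connectedComponentsWithStats(m); i=1+s[1:,4].argmax(); return c[i]+[x0,y0], s[i], c
def tri(a,b):
    (o1,v1),(o2,v2)=ray('scene',a),ray('top',b); v1=v1[0];v2=v2[0]
    k=np.linalg.lstsq(np.c_[v1,-v2],o2-o1,rcond=None)[0]; p,q=o1+k[0]*v1,o2+k[1]*v2
    return (p+q)/2, np.linalg.norm(p-q)
E
python3 - <<'E'
from h import *
S=cv2.imread('pics/scene0.png'); T=cv2.imread('pics/top0.png')
ct=np.array([(167,92),(590,290),(490,512),(65,300)])/5.3+[245,150]
C=onz('top',ct,.01); print('corners',C.round(4),[np.linalg.norm(C[i]-C[(i+1)%4]).round(4) for i in range(4)])
cs=np.array([(97,418),(300,400)])/3.3+[255,190]; print('scene corners',onz('scene',cs,.01).round(4))
# jig order: (+x,+y)=far left?  model points for ct
M=np.array([(.075,.145),(.075,-.145),(-.075,-.145),(-.075,.145)])
def fit(M,P):
    m,p=M.mean(0),P.mean(0); A=(M-m);B=P-p
    a=np.arctan2((A[:,0]*B[:,1]-A[:,1]*B[:,0]).sum(),(A*B).sum()); R=np.array([[np.cos(a),-np.sin(a)],[np.sin(a),np.cos(a)]])
    t=p-R@m; return a,t,np.linalg.norm(A@R.T-B,axis=1)
for MM,P in((M,C[:,:2]),):
    a,t,e=fit(MM,P); print('top fit yaw',a,'t',t,e.round(4))
Cs=onz('scene',cs,.01)
a2,t2,e2=fit(np.r_[M,M[[2,1]]],np.r_[C[:,:2],Cs[:,:2]]); print('all',a2,t2,e2.round(4))
ks,s1,_=blob(S,(310,330,340,365)); kt,s2,_=blob(T,(365,225,392,250)); print('knob',ks,s1,kt,s2,tri(ks,kt), onz('top',kt,.052),onz('scene',ks,.052))
cs_,s1,_=blob(S,(285,200,325,232)); c_t,s2,_=blob(T,(280,180,312,208)); print('cap',cs_,s1,c_t,s2,tri(cs_,c_t))
Rm=np.array([[np.cos(a),-np.sin(a)],[np.sin(a),np.cos(a)]])
for nm,p in(('knob',tri(ks,kt)[0]),('cap',tri(cs_,c_t)[0])): print(nm,'in jig',Rm.T@(p[:2]-t))
pt=(np.array([[405,315]])/5.3+[245,150]); ps=(np.array([[181,254]])/3.3+[255,190]); p=tri(ps,pt); print('pad',p,Rm.T@(p[0][:2]-t))
tip=tri(np.array([[160,215]])/3.3+[255,190],np.array([[470,352]])/5.3+[245,150]);print('tip?',tip)
E
```

```text
corners [[ 0.6969  0.0322  0.01  ]
 [ 0.5725 -0.2266  0.01  ]
 [ 0.4366 -0.1607  0.01  ]
 [ 0.5673  0.0952  0.01  ]] [np.float64(0.2872), np.float64(0.151), np.float64(0.2873), np.float64(0.1441)]
scene corners [[ 0.4376 -0.1649  0.01  ]
 [ 0.5672 -0.2322  0.01  ]]
top fit yaw -0.4585068922865688 t [ 0.56831766 -0.06498784] [0.0029 0.0019 0.0012 0.0037]
all -0.4600718843355989 [ 0.56780233 -0.06620191] [0.0031 0.0034 0.0022 0.003  0.0025 0.0044]
knob [323.56198347 346.77272727] [  6   7  16  20 242] [378.18181818 237.60606061] [ 8  8 11 11 33] (array([ 0.45968838, -0.28572373,  0.04712321]), np.float64(0.0015801999841907432)) [[ 0.45993044 -0.28486304  0.052     ]] [[ 0.45737484 -0.28699793  0.052     ]]
cap [303.4579646  217.17035398] [  7   6  24  23 452] [296.77272727 200.18181818] [10 16 17  7 22] (array([ 0.57247038, -0.0258121 ,  0.14358319]), np.float64(0.018236963142591444))
knob in jig [ 0.00029042 -0.24601742]
cap in jig [-0.01361576  0.03696748]
pad (array([ 0.55018541, -0.10608992,  0.05331827]), np.float64(0.0005288844896533855)) [ 0.00193273 -0.04488234]
tip? (array([ 0.51237295, -0.12860838,  0.1563923 ]), np.float64(0.0014392892337638053))
```

```bash
cat >> h.py <<'E'
YAW=1.109; T0=np.array([.568,-.0655])
ex=np.array([np.sin(YAW),-np.cos(YAW)]); ey=np.array([np.cos(YAW),np.sin(YAW)])   # jig x, y
O=np.array([.460,-.285])+.246*ey   # jig origin from the knob (knob at jig 0,-0.246)
def jig2w(x,y,z): return np.r_[O+x*ex+y*ey,z]
def w2jig(p): d=np.asarray(p)[:2]-O; return np.r_[d@ex,d@ey,p[2]]
def units(tgt,yaw=None,p=None,yw=None):
    o=robot.observe(); p=o['position'] if p is None else p; yw=o['tool_rot'][2] if yw is None else yw
    X=np.array([np.cos(yw),np.sin(yw),0]);Y=np.array([np.sin(yw),-np.cos(yw),0]); d=np.asarray(tgt)-p
    return np.r_[d@X,d@Y,-d[2]].round(4)/.04, (0 if yaw is None else -np.degrees((yaw-yw+np.pi)%(2*np.pi)-np.pi)/10)
E
python3 - <<'E'
from h import *
print('O',O)
p=[.173,.575,.221]
for q in ([.42,.35,.25],[.47,.0,.25],jig2w(0,-.292,.25)): print(q,units(q,YAW,p,2.8498))
E
```

```text
O [ 0.56960702 -0.06476762]
[0.42, 0.35, 0.25] (array([-7.5325, -3.61  , -0.725 ]), np.float64(9.974049297637372))
[0.47, 0.0, 0.25] (array([-11.2475, -11.6325,  -0.725 ]), np.float64(9.974049297637372))
[ 0.43950438 -0.32618166  0.25      ] (array([-12.8625, -19.66  ,  -0.725 ]), np.float64(9.974049297637372))
```

Call:
step_arm([
  [[-1.3, -0.6, -0.7], 0],
  [[-2.6, -1.2, -0.7], 1],
  [[-3.9, -1.8, -0.7], 2],
  [[-5.2, -2.4, -0.7], 3],
  [[-6.4, -3.0, -0.7], 4],
  [[-7.5, -3.6, -0.7], 5],
  [[-8.1, -4.9, -0.7], 6],
  [[-8.7, -6.2, -0.7], 7],
  [[-9.3, -7.5, -0.7], 8],
  [[-9.9, -8.8, -0.7], 9],
  [[-10.5, -10.1, -0.7], 10],
  [[-11.2, -11.6, -0.7], 10],
], fingers=0)

```text
time: 1.6
position: [0.4675, 0.0034, 0.2485]
tool_rot: [3.142, -0.0, 1.104]
ft_force: [1.7, 0.3, 0.8]
grip_width: -0.002
grasp_force: 0.0
```

```bash
python3 - <<'E'
from h import *
o=robot.observe();print(o['time'],o['position'],o['tool_rot'],o['joint_velocities'].round(2),o['grip_width'])
print(units(jig2w(0,-.292,.25),YAW))
E
```

```text
1.6 [0.46748137 0.00337379 0.24848567] [ 3.14156394e+00 -1.80715205e-04  1.10371245e+00] [-1.08  0.07  0.08 -0.   -0.   -1.11] -0.001638647134933684
(array([-7.6725,  3.085 , -0.0375]), np.float64(-0.030295445688022504))
```

Call:
step_arm([
  [[-1.3, 0.5, 0], 0],
  [[-2.6, 1.0, 0], 0],
  [[-3.9, 1.6, 0], 0],
  [[-5.2, 2.1, 0], 0],
  [[-6.5, 2.6, 0], 0],
  [[-7.6, 3.1, 0], 0],
  [[-7.6, 3.1, 0], 0],
  [[-7.6, 3.1, 0], 0],
  [[-7.6, 3.1, 0], 0],
])

```text
time: 2.72
position: [0.4418, -0.321, 0.2486]
tool_rot: [-3.141, -0.0, 1.106]
ft_force: [0.2, 0.2, 0.7]
grip_width: 0.003
grasp_force: 0.0
```

```bash
python3 - <<'E'
from h import *
o=robot.observe();print(o['time'],o['position'],o['tool_rot'],w2jig(o['position']),o['ft_force'])
print(units(jig2w(0,-.292,.05),YAW))
E
```

```text
2.725 [ 0.44179503 -0.3209712   0.24857374] [-3.14117430e+00 -3.13357711e-04  1.10598303e+00] [-2.70843327e-04 -2.86314699e-01  2.48573742e-01] [0.15656775 0.15756179 0.68059105]
(array([-0.1425,  0.0075,  4.965 ]), np.float64(-0.017285945434116417))
```

Call:
step_arm([
  [[-0.3, 0, 1.2], 0],
  [[-0.3, 0, 2.4], 0],
  [[-0.3, 0, 3.6], 0],
  [[-0.3, 0, 4.5], 0],
  [[-0.3, 0, 4.95], 0],
  [[-0.3, 0, 4.95], 0],
  [[-0.3, 0, 4.95], 0],
])

```text
time: 3.6
position: [0.4372, -0.3328, 0.0517]
tool_rot: [3.14, 0.0, 1.106]
ft_force: [1.2, -0.6, 0.1]
grip_width: 0.001
grasp_force: 0.0
```

```bash
python3 - <<'E'
from h import *
o=robot.observe();print(o['time'],o['position'],w2jig(o['position']),o['ft_force'])
S=snap('scene','s1.png');T=snap('top','t1.png')
a=cv2.resize(S[290:400,270:390,::-1],None,fx=5,fy=5,interpolation=cv2.INTER_CUBIC);b=cv2.resize(T[200:270,330:420,::-1],None,fx=4,fy=4,interpolation=cv2.INTER_CUBIC)
w=np.zeros((550,790,3),np.uint8);w[:,:600]=a; cv2.imwrite('pics/m1.png',a)
E
```

```text
3.6 [ 0.43720015 -0.33275442  0.05169321] [ 0.00086567 -0.29891095  0.05169321] [ 1.18880197 -0.55566332  0.10703728]
```

View pics/m1.png

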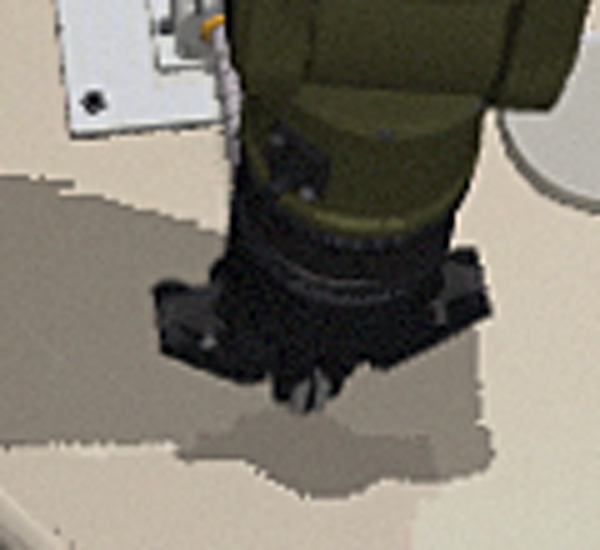

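The picture shows the shut fingers (scene crop 310,390) hanging behind the knob, which the wrist hides. I'll go on by force from here, in small steps.

Call:
step_arm([
  [[0.2, 0, 0], 0],
  [[0.4, 0, 0], 0],
  [[0.5, 0, 0], 0],
  [[0.55, 0, 0], 0],
  [[0.6, 0, 0], 0],
  [[0.65, 0, 0], 0],
  [[0.7, 0, 0], 0],
  [[0.75, 0, 0], 0],
  [[0.8, 0, 0], 0],
  [[0.85, 0, 0], 0],
  [[0.85, 0, 0], 0],
  [[0.85, 0, 0], 0],
])

```text
time: 5.2
position: [0.4517, -0.3023, 0.0506]
tool_rot: [-3.142, -0.001, 1.105]
ft_force: [-1.3, -3.1, 0.0]
grip_width: -0.003
grasp_force: 1.2
```

```bash
cat > s.py <<'E'
from h import *
o=robot.observe();f=o['ft_force'];print(o['time'],'jig',w2jig(o['position']).round(4),'F x,y,z',f[:2]@ex,f[:2]@ey,f[2])
E
python3 s.py
```

```text
5.2 jig [ 0.0003 -0.2652  0.0506] F x,y,z 0.2642370341088107 -3.357622851723134 0.0488560009404399
```

Call:
step_arm([
  [[0.05, 0, 0], 0],
  [[0.1, 0, 0], 0],
  [[0.15, 0, 0], 0],
  [[0.2, 0, 0], 0],
  [[0.25, 0, 0], 0],
  [[0.3, 0, 0], 0],
  [[0.35, 0, 0], 0],
  [[0.4, 0, 0], 0],
  [[0.44, 0, 0], 0],
  [[0.47, 0, 0], 0],
  [[0.5, 0, 0], 0],
  [[0.5, 0, 0], 0],
])

```text
time: 6.7
position: [0.4607, -0.2846, 0.0506]
tool_rot: [-3.142, -0.0, 1.105]
ft_force: [-1.3, -3.5, -0.7]
grip_width: -0.001
grasp_force: 2.0
```

```bash
python3 s.py
```

```text
6.7 jig [ 0.0004 -0.2453  0.0506] F x,y,z 0.3587754810276207 -3.728356504329275 -0.7479165843838952
```

Call:
step_arm([
  [[0.03, 0, 0], 0],
  [[0.06, 0, 0], 0],
  [[0.09, 0, 0], 0],
  [[0.12, 0, 0], 0],
  [[0.15, 0, 0], 0],
  [[0.18, 0, 0], 0],
  [[0.21, 0, 0], 0],
  [[0.21, 0, 0], 0],
])

```text
time: 7.7
position: [0.4645, -0.277, 0.0506]
tool_rot: [-3.142, -0.0, 1.105]
ft_force: [-1.7, -3.7, -0.7]
grip_width: -0.001
grasp_force: 1.9
```

```bash
python3 s.py; python3 - <<'E'
from h import *
T=snap('top','t2.png');S=snap('scene','s2.png')
cv2.imwrite('pics/m2.png',np.hstack([cv2.resize(T[150:260,245:345,::-1],(400,440),interpolation=cv2.INTER_CUBIC),cv2.resize(S[195:305,255:355,::-1],(400,440),interpolation=cv2.INTER_CUBIC)]))
E
```

```text
7.7 jig [ 0.0004 -0.2368  0.0506] F x,y,z 0.13863685074357734 -4.077591116011986 -0.690358420615156
```

View pics/m2.png

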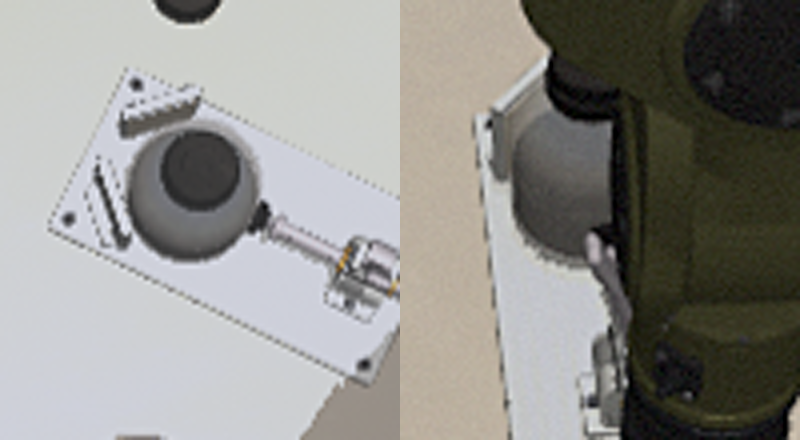

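The pad touches the bottle (top crop 260,215), and the cap centre is at about (201,172) in the crop. The bottle is on its way to the V but there's still a gap to both plates. Now I'll measure how far it has left to go.

```bash
cat > b.py <<'E'
from h import *
import sys
nest=jig2w(0,.062,.16)
for f in sys.argv[1:]:
    T=cv2.imread('pics/'+f)
    for thr in (60,75,90):
        m=(T[170:215,275:318].max(2)<thr).astype(np.uint8)
        m=cv2.morphologyEx(m,cv2.MORPH_OPEN,np.ones((3,3),np.uint8))
        c=max(cv2.findContours(m,0,2)[0],key=cv2.contourArea); (x,y),r=cv2.minEnclosingCircle(c); M=cv2.moments(c)
        u=[M['m10']/M['m00']+275,M['m01']/M['m00']+170]
        print(f,thr,np.round(u,2),round(r,1),'jig',w2jig(onz('top',u,.155)[0]).round(4))
print('nest px',proj('top',nest))
E
python3 b.py top0.png t1.png t2.png
```

```text
top0.png 60 [296.08 195.91] 9.3 jig [-0.0157  0.043   0.155 ]
top0.png 75 [297.97 193.83] 10.0 jig [-0.0076  0.0406  0.155 ]
top0.png 90 [297.97 193.9 ] 10.2 jig [-0.0078  0.0406  0.155 ]
t1.png 60 [292.99 196.43] 8.6 jig [-0.0211  0.0505  0.155 ]
t1.png 75 [298.01 193.87] 10.0 jig [-0.0076  0.0405  0.155 ]
t1.png 90 [297.97 193.9 ] 10.2 jig [-0.0078  0.0406  0.155 ]
t2.png 60 [291.2 195.5] 9.4 jig [-0.021   0.0564  0.155 ]
t2.png 75 [294.6  192.28] 10.0 jig [-0.0078  0.0516  0.155 ]
t2.png 90 [294.54 192.37] 10.1 jig [-0.0081  0.0516  0.155 ]
nest px [[292.6716609  188.06591609]]
```

Call:
step_arm([
  [[0.02, 0, 0], 0],
  [[0.04, 0, 0], 0],
  [[0.06, 0, 0], 0],
  [[0.08, 0, 0], 0],
  [[0.1, 0, 0], 0],
  [[0.1, 0, 0], 0],
])

```text
time: 8.55
position: [0.4662, -0.2735, 0.0506]
tool_rot: [-3.142, -0.0, 1.105]
ft_force: [-1.6, -3.1, -0.8]
grip_width: -0.002
grasp_force: 2.1
```

```bash
python3 s.py
```

```text
8.55 jig [ 0.0005 -0.233   0.0506] F x,y,z -0.018713953824663898 -3.527388660912523 -0.767074178373133
```

Call:
step_arm([
  [[0.02, 0, 0], 0],
  [[0.04, 0, 0], 0],
  [[0.05, 0, 0], 0],
  [[0.05, 0, 0], 0],
])

```text
time: 9.05
position: [0.4671, -0.2719, 0.0506]
tool_rot: [3.142, 0.0, 1.104]
ft_force: [-1.6, -4.8, -0.1]
grip_width: 0.001
grasp_force: 2.4
```

```bash
python3 s.py;python3 -c "
from h import *
snap('top','t3.png')"; python3 b.py t3.png
```

```text
9.05 jig [ 0.0005 -0.2311  0.0506] F x,y,z 0.7456799229038622 -5.006165209169804 -0.12391940144481065
t3.png 60 [289.   194.66] 9.0 jig [-0.0216  0.0633  0.155 ]
t3.png 75 [292.95 191.52] 9.9 jig [-0.0079  0.0569  0.155 ]
t3.png 90 [292.93 191.51] 10.1 jig [-0.0079  0.057   0.155 ]
nest px [[292.6716609  188.06591609]]
```

Call:
step_arm([
  [[0.01, 0, 0], 0],
  [[0.02, 0, 0], 0],
  [[0.03, 0, 0], 0],
  [[0.04, 0, 0], 0],
  [[0.04, 0, 0], 0],
])

```text
time: 9.72
position: [0.4679, -0.2704, 0.0506]
tool_rot: [3.142, -0.0, 1.105]
ft_force: [-2.2, -4.3, 0.1]
grip_width: 0.003
grasp_force: 2.3
```

```bash
python3 s.py
```

```text
9.725 jig [ 0.0005 -0.2294  0.0506] F x,y,z -0.03055738316885037 -4.788827905884351 0.07112732112650894
```

Call:
step_arm([
  [[0.01, 0, 0], 0],
  [[0.02, 0, 0], 0],
  [[0.03, 0, 0], 0],
  [[0.03, 0, 0], 0],
])

```text
time: 10.22
position: [0.4684, -0.2693, 0.0506]
tool_rot: [3.142, -0.0, 1.105]
ft_force: [-2.1, -3.9, 0.1]
grip_width: 0.001
grasp_force: 2.3
```

```bash
python3 s.py;python3 -c "
from h import *
snap('top','t4.png')"; python3 b.py t4.png
```

```text
10.225 jig [ 0.0005 -0.2282  0.0506] F x,y,z -0.17729447867838233 -4.435648721804556 0.061870020031515816
t4.png 60 [287.81 192.97] 8.9 jig [-0.0186  0.0686  0.155 ]
t4.png 75 [292.45 190.39] 9.9 jig [-0.0055  0.0597  0.155 ]
t4.png 90 [292.35 190.37] 10.1 jig [-0.0056  0.06    0.155 ]
nest px [[292.6716609  188.06591609]]
```

Call:
step_arm([
  [[0.01, 0, 0], 0],
  [[0.02, 0, 0], 0],
  [[0.03, 0, 0], 0],
  [[0.03, 0, 0], 0],
])

```text
time: 10.78
position: [0.4689, -0.2682, 0.0506]
tool_rot: [-3.142, -0.0, 1.105]
ft_force: [-2.0, -4.8, 0.2]
grip_width: -0.002
grasp_force: 2.3
```

```bash
python3 s.py
```

```text
10.775 jig [ 0.0005 -0.227   0.0506] F x,y,z 0.3605630333373988 -5.177823588581178 0.19191784959927027
```

Call:
step_arm([
  [[0.01, 0, 0], 0],
  [[0.02, 0, 0], 0],
  [[0.02, 0, 0], 0],
])

```text
time: 11.15
position: [0.4693, -0.2675, 0.0506]
tool_rot: [3.142, -0.0, 1.104]
ft_force: [-1.6, -4.0, -1.6]
grip_width: -0.001
grasp_force: 2.3
```

```bash
python3 s.py;python3 -c "
from h import *
snap('top','t5.png')"; python3 b.py t5.png
```

```text
11.15 jig [ 0.0005 -0.2262  0.0506] F x,y,z 0.3416227694503964 -4.299486447356874 -1.5768198067358632
t5.png 60 [288.06 192.38] 8.9 jig [-0.0166  0.0687  0.155 ]
t5.png 75 [292.05 189.6 ] 9.9 jig [-0.0039  0.0618  0.155 ]
t5.png 90 [292.04 189.63] 10.1 jig [-0.004   0.0618  0.155 ]
nest px [[292.6716609  188.06591609]]
```

Call:
step_arm([
  [[0.01, 0, 0], 0],
  [[0.02, 0, 0], 0],
  [[0.02, 0, 0], 0],
])

```text
time: 11.58
position: [0.4696, -0.2668, 0.0506]
tool_rot: [-3.142, -0.0, 1.105]
ft_force: [-1.6, -4.1, -0.9]
grip_width: 0.0
grasp_force: 2.3
```

```bash
python3 s.py
```

```text
11.575 jig [ 0.0005 -0.2254  0.0506] F x,y,z 0.3848150296716166 -4.402703058037121 -0.8736025063663473
```

Call:
step_arm([
  [[0.01, 0, 0], 0],
  [[0.015, 0, 0], 0],
  [[0.015, 0, 0], 0],
])

```text
time: 11.95
position: [0.4699, -0.2663, 0.0506]
tool_rot: [-3.142, -0.0, 1.104]
ft_force: [-2.2, -4.9, -1.0]
grip_width: 0.001
grasp_force: 2.4
```

```bash
python3 s.py;python3 -c "
from h import *
snap('top','t6.png')"; python3 b.py t6.png
```

```text
11.95 jig [ 0.0005 -0.2249  0.0506] F x,y,z 0.19626737106310266 -5.428527023463227 -1.0236370164535589
t6.png 60 [287.64 192.2 ] 8.9 jig [-0.0167  0.0701  0.155 ]
t6.png 75 [291.93 189.28] 10.0 jig [-0.0032  0.0625  0.155 ]
t6.png 90 [291.93 189.2 ] 10.2 jig [-0.003   0.0626  0.155 ]
nest px [[292.6716609  188.06591609]]
```

Call:
step_arm([
  [[0.01, 0, 0], 0],
  [[0.015, 0, 0], 0],
  [[0.015, 0, 0], 0],
])

```text
time: 12.38
position: [0.47, -0.266, 0.0506]
tool_rot: [-3.142, 0.0, 1.104]
ft_force: [-2.3, -5.1, -1.9]
grip_width: -0.002
grasp_force: 2.8
```

```bash
python3 s.py
```

```text
12.375 jig [ 0.0005 -0.2245  0.0506] F x,y,z 0.23713637582173286 -5.55467364223213 -1.8760928212320809
```

Call:
step_arm([
  [[0.01, 0, 0], 0],
  [[0.015, 0, 0], 0],
  [[0.015, 0, 0], 0],
])

```text
time: 12.75
position: [0.4701, -0.2658, 0.0506]
tool_rot: [-3.142, 0.001, 1.104]
ft_force: [-3.2, -6.0, -0.1]
grip_width: 0.005
grasp_force: 3.4
```

```bash
python3 s.py;python3 -c "
from h import *
snap('top','t7.png')"; python3 b.py t7.png
```

```text
12.75 jig [ 0.0005 -0.2243  0.0506] F x,y,z -0.25416850977699346 -6.781885147091174 -0.1234039685804201
t7.png 60 [287.9  192.48] 9.2 jig [-0.0171  0.069   0.155 ]
t7.png 75 [291.79 189.05] 9.9 jig [-0.0027  0.0632  0.155 ]
t7.png 90 [291.74 189.15] 10.2 jig [-0.0031  0.0632  0.155 ]
nest px [[292.6716609  188.06591609]]
```

Call:
step_arm([
  [[0.01, 0, 0], 0],
  [[0.02, 0, 0], 0],
  [[0.02, 0, 0], 0],
  [[0.02, 0, 0], 0],
])

```text
time: 13.3
position: [0.4703, -0.2655, 0.0506]
tool_rot: [3.142, 0.002, 1.104]
ft_force: [-3.0, -6.5, -0.9]
grip_width: 0.001
grasp_force: 4.0
```

```bash
python3 s.py
```

```text
13.3 jig [ 0.0006 -0.2239  0.0506] F x,y,z 0.2071462680534517 -7.133762244315341 -0.8971374834056108
```

Call:
step_arm([
  [[0.01, 0, 0], 0],
  [[0.02, 0, 0], 0],
  [[0.02, 0, 0], 0],
  [[0.02, 0, 0], 0],
])

```text
time: 13.8
position: [0.4705, -0.2651, 0.0506]
tool_rot: [-3.142, 0.003, 1.104]
ft_force: [-3.7, -9.2, -0.2]
grip_width: -0.001
grasp_force: 4.7
```

```bash
python3 s.py;python3 -c "
from h import *
snap('top','t8.png')"; python3 b.py t8.png
```

```text
13.8 jig [ 0.0005 -0.2235  0.0506] F x,y,z 0.7570601601438458 -9.933099548845497 -0.17196080192059052
t8.png 60 [287.8  192.37] 8.8 jig [-0.017   0.0694  0.155 ]
t8.png 75 [291.74 188.98] 10.0 jig [-0.0026  0.0634  0.155 ]
t8.png 90 [291.7  189.13] 10.2 jig [-0.0031  0.0633  0.155 ]
nest px [[292.6716609  188.06591609]]
```

Call:
step_arm([
  [[0.01, 0, 0], 0],
  [[0.02, 0, 0], 0],
  [[0.02, 0, 0], 0],
  [[0.02, 0, 0], 0],
])

```text
time: 14.35
position: [0.4706, -0.2649, 0.0507]
tool_rot: [3.142, 0.004, 1.103]
ft_force: [-5.5, -9.1, -0.3]
grip_width: -0.001
grasp_force: 5.5
```

```bash
python3 s.py;python3 -c "
from h import *
snap('top','t9.png')"; python3 b.py t9.png
```

```text
14.35 jig [ 0.0005 -0.2233  0.0507] F x,y,z -0.8624771976735994 -10.574282289885195 -0.292584545009573
t9.png 60 [287.79 192.36] 8.8 jig [-0.017   0.0695  0.155 ]
t9.png 75 [291.7 189. ] 9.9 jig [-0.0027  0.0635  0.155 ]
t9.png 90 [291.65 189.03] 10.2 jig [-0.0029  0.0636  0.155 ]
nest px [[292.6716609  188.06591609]]
```

The bottle has stopped moving and the force rises with the pad's spring, to about 6 N on the glass, so it's home. I'll back off, rise, and go round to the lever's −x side.

Call:
step_arm([
  [[-0.1, 0, 0], 0],
  [[-0.3, 0, 0], 0],
  [[-0.7, 0, 0], 0],
  [[-1.0, 0, 0], 0],
  [[-1.0, 0, -1.2], 0],
  [[-1.0, 0, -2.4], 0],
  [[-1.0, 0, -3.6], 0],
  [[-1.0, 0, -4.8], 0],
  [[-0.6, -1.0, -5.0], 0],
  [[0.2, -2.0, -5.0], 0],
  [[0.8, -2.5, -5.0], 0],
  [[0.8, -2.5, -5.0], 0],
])

```text
time: 15.9
position: [0.3958, -0.1885, 0.251]
tool_rot: [3.141, -0.001, 1.106]
ft_force: [-0.5, -0.5, -0.0]
grip_width: -0.002
grasp_force: 0.0
```

```bash
python3 s.py; python3 - <<'E'
from h import *
T=snap('top','t10.png');S=snap('scene','s10.png')
cv2.imwrite('pics/m3.png',np.hstack([cv2.resize(T[150:260,245:395,::-1],(420,308),interpolation=cv2.INTER_CUBIC),cv2.resize(S[195:305,255:390,::-1],(378,308),interpolation=cv2.INTER_CUBIC)]))
print(units(jig2w(-.10,-.10,.25)), units(jig2w(-.10,-.10,.18)))
E
python3 b.py t10.png
```

```text
15.9 jig [-0.1005 -0.1882  0.251 ] F x,y,z -0.2492178891999912 -0.6371421964036914 -0.04558210270514258
(array([ 2.23  , -0.0375,  0.0225]), 0) (array([ 2.23  , -0.0375,  1.7725]), 0)
t10.png 60 [290.15 191.08] 9.4 jig [-0.0104  0.0649  0.155 ]
t10.png 75 [291.67 189.  ] 10.0 jig [-0.0028  0.0636  0.155 ]
t10.png 90 [291.67 189.02] 10.2 jig [-0.0028  0.0635  0.155 ]
nest px [[292.6716609  188.06591609]]
```

View pics/m3.png

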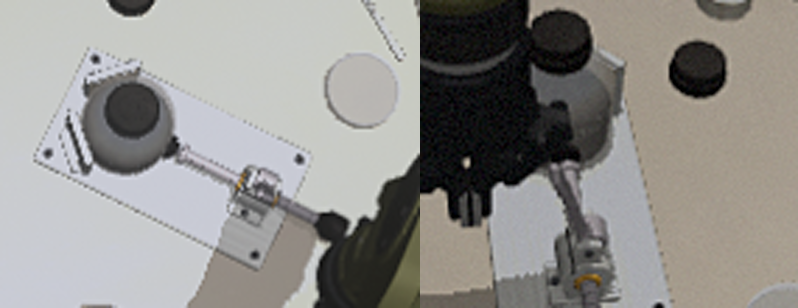

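The bottle sits in the V (top crop 130,110) with the pad on it (178,148), and it hasn't moved since I let go. Next I'll check where the pillar and lever sit in the jig frame.

```bash
python3 - <<'E'
from h import *
for u in [(457,342),(521,381)]: print('ring',w2jig(onz('top',np.array([u])/5.3+[245,150],.055)[0]).round(4))
for nm,P in (('hinge',(0,-.1,.09)),('tip th=.06',(-.0246,-.1,.179)),('tip end -',(-.03,-.1,.18))):
    w=jig2w(*P); a,b=proj('scene',w)[0],proj('top',w)[0]; print(nm,'scene crop',((a-[255,190])*3.3).round(),'top crop',((b-[245,150])*5.3).round())
E
```

```text
ring [ 0.     -0.0803  0.055 ]
ring [-0.0043 -0.1245  0.055 ]
hinge scene crop [194. 289.] top crop [496. 348.]
tip th=.06 scene crop [163. 216.] top crop [503. 364.]
tip end - scene crop [155. 216.] top crop [499. 373.]
```

Call:
step_arm([
  [[0.8, 0, 0], 0],
  [[1.6, 0, 0], 0],
  [[2.2, 0, 0], 0],
  [[2.2, 0, 0.9], 0],
  [[2.2, 0, 1.75], 0],
  [[2.2, 0, 1.75], 0],
  [[2.2, 0, 1.75], 0],
])

```text
time: 16.88
position: [0.4369, -0.1117, 0.1815]
tool_rot: [3.141, -0.0, 1.104]
ft_force: [-0.3, -0.7, -0.1]
grip_width: 0.006
grasp_force: 0.0
```

```bash
python3 s.py
```

```text
16.875 jig [-0.0979 -0.1012  0.1815] F x,y,z 0.027296162411950597 -0.730110823671601 -0.058404923553443344
```

Call:
step_arm([
  [[0, 0.4, 0], 0],
  [[0, 0.6, 0], 0],
  [[0, 0.8, 0], 0],
  [[0, 0.9, 0], 0],
  [[0, 1.0, 0], 0],
  [[0, 1.1, 0], 0],
  [[0, 1.2, 0], 0],
  [[0, 1.3, 0], 0],
  [[0, 1.3, 0], 0],
])

```text
time: 18.0
position: [0.4828, -0.1345, 0.1806]
tool_rot: [3.141, 0.0, 1.104]
ft_force: [0.7, -0.1, 0.1]
grip_width: 0.004
grasp_force: 0.0
```

```bash
python3 s.py
```

```text
18.0 jig [-0.0467 -0.1011  0.1806] F x,y,z 0.6514305933711045 0.2560673963344743 0.07157789835745543
```

Call:
step_arm([
  [[0, 0.1, 0], 0],
  [[0, 0.2, 0], 0],
  [[0, 0.3, 0], 0],
  [[0, 0.4, 0], 0],
  [[0, 0.5, 0], 0],
  [[0, 0.6, 0], 0],
  [[0, 0.7, 0], 0],
  [[0, 0.7, 0], 0],
])

```text
time: 19.0
position: [0.5078, -0.1471, 0.1805]
tool_rot: [-3.142, 0.0, 1.104]
ft_force: [0.6, 0.8, 0.1]
grip_width: 0.001
grasp_force: 0.0
```

```bash
python3 s.py; python3 - <<'E'
from h import *
p=w2jig(robot.observe()['position'])
for f in np.arange(0,1.56,.12):
    c=np.array([.078*np.sin(f)-.0045*np.cos(f),.09+.078*np.cos(f)+.0045*np.sin(f)]); t=c+[-.0145,.017]
    print(round(f,2),t.round(4),'units',((t[0]-p[0])/.04).round(2),((p[2]-t[1])/.04).round(2))
E
```

```text
19.0 jig [-0.0187 -0.1012  0.1805] F x,y,z 0.17787458010698592 1.0251736164326901 0.06595649840260832
0.0 [-0.019  0.185] units -0.01 -0.11
0.12 [-0.0096  0.185 ] units 0.23 -0.11
0.24 [-0.0003  0.1838] units 0.46 -0.08
0.36 [0.0088 0.1816] units 0.69 -0.03
0.48 [0.0175 0.1783] units 0.9 0.06
0.6 [0.0258 0.1739] units 1.11 0.17
0.72 [0.0335 0.1686] units 1.31 0.3
0.84 [0.0406 0.1624] units 1.48 0.45
0.96 [0.0468 0.1554] units 1.64 0.63
1.08 [0.0522 0.1477] units 1.77 0.82
1.2 [0.0566 0.1395] units 1.88 1.03
1.32 [0.0599 0.1307] units 1.97 1.25
1.44 [0.0622 0.1216] units 2.02 1.47
1.56 [0.0634 0.1123] units 2.05 1.7
```

Hardly any force yet, so I'll look at whether the finger is on the lever.

```bash
python3 - <<'E'
from h import *
S=snap('scene','s11.png');T=snap('top','t11.png')
cv2.imwrite('pics/m4.png',np.hstack([cv2.resize(S[210:320,250:360,::-1],(500,500),interpolation=cv2.INTER_CUBIC),cv2.resize(T[180:250,300:370,::-1],(300,300),interpolation=cv2.INTER_CUBIC).copy().repeat(1,0) if 0 else cv2.copyMakeBorder(cv2.resize(T[180:250,300:370,::-1],(300,300)),0,200,0,0,cv2.BORDER_CONSTANT)]))
E
```

```text
(no output)
```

View pics/m4.png

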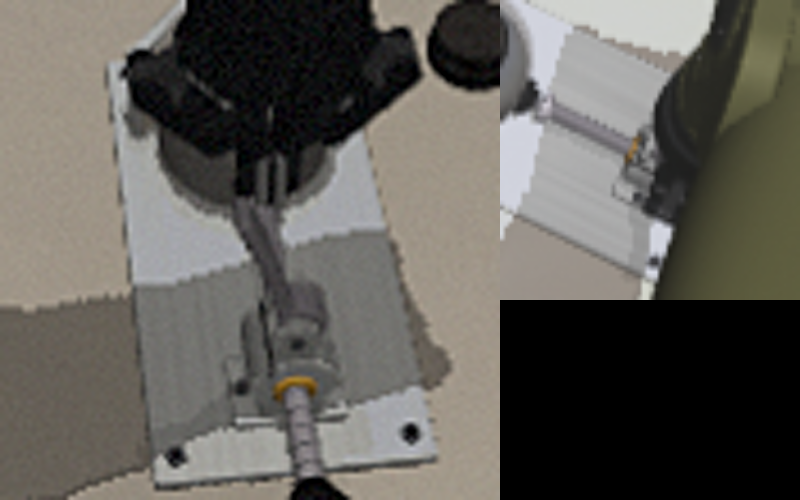

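```bash
python3 - <<'E'
from h import *
p=w2jig(robot.observe()['position'])
f=lambda P:((proj('scene',jig2w(*P))[0]-[250,210])*500/110).round()
print('TCP',f(p),'tip centre -17',f(p-[0,0,.017]),'-10',f(p-[0,0,.01]),'corners',f(p+[-.0145,-.011,-.017]),f(p+[.0145,-.011,-.017]))
for th in(0,.06,.12,.33,.5):
    q=th-.33; print(th,f((.092*np.sin(q),-.1,.09+.092*np.cos(q))),f((.096*np.sin(q)-.003,-.11,.09+.096*np.cos(q))))
# edge extents of finger on the picture
E
```

```text
TCP [260. 205.] tip centre -17 [259. 227.] -10 [259. 218.] corners [231. 249.] [293. 243.]
0 [236. 210.] [230. 224.]
0.06 [248. 207.] [242. 220.]
0.12 [259. 204.] [255. 217.]
0.33 [300. 198.] [298. 211.]
0.5 [333. 196.] [333. 209.]
```

```bash
python3 - <<'E'
from h import *
for z in(.0347,.04,.045,.05,.06): print(z,((proj('scene',jig2w(.0009,-.2989-.011,z))[0]-[270,290])*5).round(),((proj('scene',jig2w(.0009,-.2989,z))[0]-[270,290])*5).round())
for z in(.1635,.17,.18,.19): print(z,((proj('scene',jig2w(-.0187,-.1122,z))[0]-[250,210])*500/110).round(),((proj('scene',jig2w(-.0187,-.1,z))[0]-[250,210])*500/110).round())
S=cv2.imread('pics/s11.png'); cv2.imwrite('pics/m5.png',cv2.resize(S[235:285,285:335],(600,600),interpolation=cv2.INTER_CUBIC))
E
```

```text
0.0347 [296. 442.] [292. 415.]
0.04 [297. 437.] [293. 411.]
0.045 [298. 433.] [294. 406.]
0.05 [299. 428.] [295. 402.]
0.06 [302. 419.] [297. 393.]
0.1635 [263. 246.] [259. 225.]
0.17 [263. 238.] [259. 217.]
0.18 [264. 225.] [260. 204.]
0.19 [265. 213.] [261. 191.]
```

View pics/m5.png

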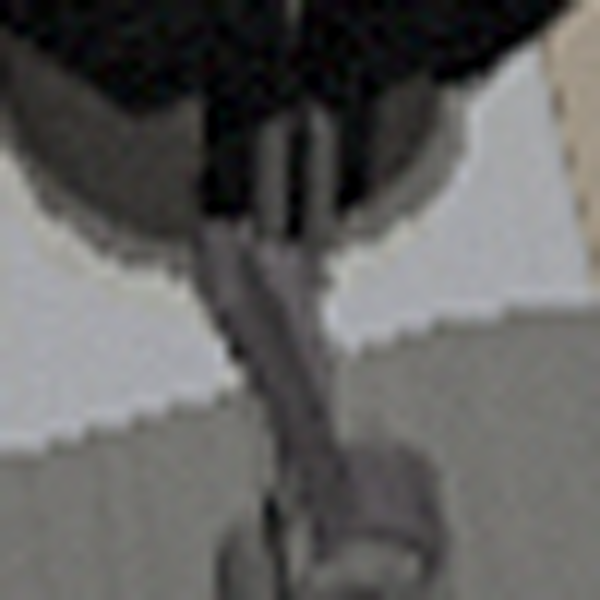

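The finger bottoms (scene about 306,254) end right at the lever's tip (303,254), and the lever hasn't moved, so the fingers passed over or barely reached its top. I'll back out, go 24 mm lower and come in again.

Call:
step_arm([
  [[0, -0.8, 0], 0],
  [[0, -1.5, 0], 0],
  [[0, -1.5, 0.6], 0],
  [[0, -1.5, 0.6], 0],
  [[0, -1.1, 0.6], 0],
  [[0, -0.9, 0.6], 0],
  [[0, -0.7, 0.6], 0],
  [[0, -0.6, 0.6], 0],
  [[0, -0.5, 0.6], 0],
  [[0, -0.4, 0.6], 0],
  [[0, -0.4, 0.6], 0],
])

```text
time: 20.48
position: [0.4936, -0.1399, 0.1566]
tool_rot: [3.141, 0.0, 1.104]
ft_force: [-0.4, 0.4, 0.7]
grip_width: -0.001
grasp_force: 0.0
```

```bash
python3 s.py; python3 - <<'E'
from h import *
S=snap('scene','s12.png')
for n in('s2.png','s11.png','s12.png'):
    A=cv2.imread('pics/'+n)
    print(n); print('\n'.join(' '.join('%3d'%v for v in r) for r in cv2.cvtColor(A,6)[248:268:2,294:324]))
E
```

```text
20.475 jig [-0.0346 -0.1011  0.1566] F x,y,z -0.5974429554713239 0.19885983522454403 0.6962656349841919
s2.png
 71  70  71  72  75  77  75  76  76  71  73  73  72  63   7  18  19  12  34  53  52  26  32  45  45  46  47  42  44  47
 63  67  67  66  69  68  72  73  68  68  70  62  62  56   3  10  35  26  23  49  53  27  38  45  34  48  43  40  45  39
 70  70  65  63  64  67  69  66  52  12   5  19  25  22  11   8  28  25  21  46  47  18  37  40  41  41  43  42  43  45
 67  66  64  65  64  62  62  96 164 168 106  13   4  14  20  16  14  20  30  50  47  24  40  52  44  47  42  45  42  40
 65  66  64  67  66  65  62  92 142 166 155  74  39  79  40   1  13  11  32  46  44  30  49  48  45  48  39  41  39  43
 99  94  60  57  58  64  56  67 148 181 165  98  98 159 138   1   6  11  32  44  44  29  46  45  52  50  50  47  38  45
102 109 113 123 112 117 120  91 112 136 135  96  84  88  91  30   9  14  28  36  43  29  46  47  46  49  46  50  46  48
200 203 199 163 168 164 166 171 152  65  74  95  95  90  88  38  16  18  35  39  39  36  52  50  47  46  47  48  46  47
197 190 197 199 196 197 196 1
[... 1926 characters left out ...]
  73  68   7  29  72  62   3  16  28  75  79  79  76  99 153 177 175 169 164 166 169 165 166 165 164
149   0   0  22  50  70  70   1  46  72  66   8  20  40  77  79  84  70  76 166 166 165 167 166 166 164 167 168 166 167
163  87  57  60  40  69  61   0  36  70  86  76  52  81  72  51  59  63  69 125 176 168 170 168 168 167 169 174 169 172
169 175 179 169  75  70  89  58  71 111 119 145  57  75  91  58  59  64  57  85 182 147 144 146 141 141 108 108 107 108
164 168 168 169 172 175 174 176 174 167 105  97  60  66  85  78  49  59  57  62  89 121 119 121 117 114 117 115 117 116
167 164 169 172 170 172 168 144 146 137 100 106  90  60  83  87  60  60  64  67  96 123 119 119 118 115 114 115 116 113
```

The lever tip has now moved right (scene column 302 → 309), so the finger is on its face. I'll push on at this height and read the lever angle again.

Call:
step_arm([
  [[0, 0.15, 0], 0],
  [[0, 0.3, 0], 0],
  [[0, 0.45, 0], 0],
  [[0, 0.6, 0], 0],
  [[0, 0.75, 0], 0],
  [[0, 0.9, 0], 0],
  [[0, 1.0, 0], 0],
  [[0, 1.1, 0], 0],
  [[0, 1.1, 0], 0],
])

```text
time: 21.65
position: [0.5329, -0.1598, 0.1566]
tool_rot: [3.141, 0.0, 1.104]
ft_force: [-1.3, 1.7, -0.2]
grip_width: -0.003
grasp_force: 1.0
```

```bash
python3 s.py; python3 - <<'E'
from h import *
S=snap('scene','s13.png'); T=snap('top','t13.png')
a=cv2.resize(S[220:300,280:370,::-1],(675,600),interpolation=cv2.INTER_CUBIC); cv2.imwrite('pics/m6.png',a)
for f in(.1,.3,.4,.5,.6,.8): print(f,((proj('scene',jig2w(.096*np.sin(f),-.1,.09+.096*np.cos(f)))[0]-[280,220])*7.5).round())
p=w2jig(robot.observe()['position'])
for d in(-.017,0): print(d,[((proj('scene',jig2w(*(p+[dx,-.011,d])))[0]-[280,220])*7.5).round() for dx in(-.0145,.0145)])
E
```

```text
21.65 jig [ 0.0095 -0.1014  0.1566] F x,y,z -1.8848584942311581 0.9717343739394821 -0.2442829126697751
0.1 [305. 240.]
0.3 [370. 242.]
0.4 [401. 246.]
0.5 [429. 252.]
0.6 [456. 260.]
0.8 [501. 280.]
-0.017 [array([253., 374.]), array([352., 364.])]
0 [array([256., 340.]), array([356., 331.])]
```

View pics/m6.png

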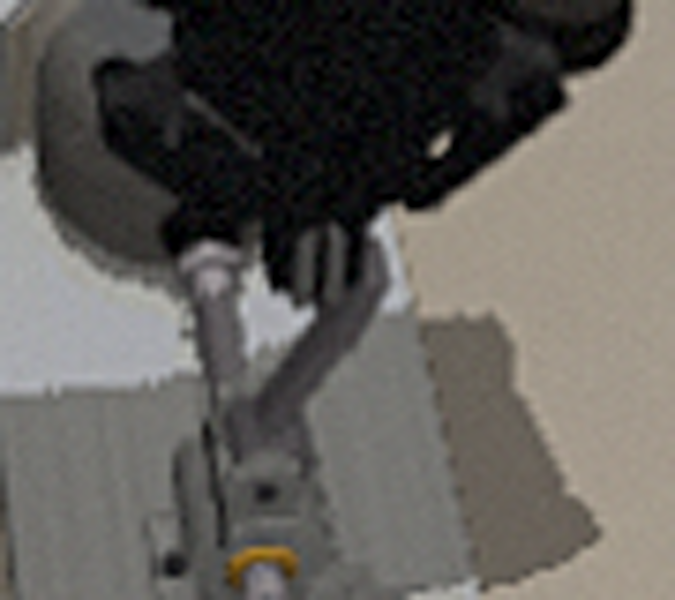

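The lever now leans right (tip at crop 378,245, about 0.33 rad past vertical) with the fingertips (320,300) on its face. I'll follow its arc.

Call:
step_arm([
  [[0, 0, 0.1], 0],
  [[0, 0, 0.2], 0],
  [[0, 0.1, 0.25], 0],
  [[0, 0.2, 0.3], 0],
  [[0, 0.3, 0.35], 0],
  [[0, 0.4, 0.42], 0],
  [[0, 0.5, 0.5], 0],
  [[0, 0.6, 0.58], 0],
  [[0, 0.7, 0.67], 0],
  [[0, 0.75, 0.73], 0],
  [[0, 0.75, 0.73], 0],
])

```text
time: 23.12
position: [0.5606, -0.1736, 0.1275]
tool_rot: [3.14, -0.0, 1.104]
ft_force: [0.4, 0.3, 0.4]
grip_width: 0.003
grasp_force: 0.1
```

```bash
cat > l.py <<'E'
from h import *
import sys
# lever steel grey seen against the dark fingers: print gray patch round predicted tip track
S=snap('scene',sys.argv[1]); g=cv2.cvtColor(S,cv2.COLOR_RGB2GRAY)
for f in np.arange(.3,1.6,.1):
    q=[(.09*np.sin(f)+dn*np.cos(f)*-1,-.1+dy,.09+.09*np.cos(f)+dn*np.sin(f)) for dn in(0,) for dy in(-.006,0)]
    print(round(f,1),[int(g[int(v),int(u)]) for u,v in proj('scene',np.array([jig2w(*a) for a in q]))],end=' ')
E
python3 s.py; python3 l.py s14.png
```

```text
23.125 jig [ 0.0404 -0.1014  0.1275] F x,y,z 0.19688245367189014 0.43768118612778106 0.398338124618016
0.3 [61, 5] 0.4 [19, 9] 0.5 [33, 4] 0.6 [64, 33] 0.7 [54, 35] 0.8 [70, 63] 0.9 [85, 88] 1.0 [103, 106] 1.1 [101, 98] 1.2 [98, 100] 1.3 [104, 98] 1.4 [102, 100] 1.5 [101, 99]
```

```bash
cat > asc.py <<'E'
import cv2,sys,numpy as np
from h import *
g=cv2.imread('pics/'+sys.argv[1],0); x0,x1,y0,y1=map(int,sys.argv[2:6])
ch='#@%x+-. '
for v in range(y0,y1): print(v,''.join(ch[min(7,int(g[v,u])//24)] for u in range(x0,x1)))
E
python3 asc.py s14.png 290 365 236 292; python3 -c "
from h import *
p=np.array([.0404,-.1014,.1275])
print('TCP corners',[proj('scene',jig2w(*(p+[dx,0,d])))[0].round(0) for d in(-.017,0,.015) for dx in(-.0145,.0145)])
for f in(.3,.5,.7,.9,1.1,1.3,1.5): print(f,[proj('scene',jig2w(r*np.sin(f),-.1,.09+r*np.cos(f)))[0].round(0) for r in(.06,.094)])"
```

```text
236 %%%%%xxxxxxxxxxxx%@###@%@@@@#########################################@@@@@@
237 %%%%%%%%xxxxxxxxx###@#@@@@@@###################################@###@@@@@@@#
238 %%%%%%%%%%%xxxxx%@#@@@@@@@@@@###########################@##########@@@@@#@#
239 %%%%%%%%%%%%%%%xx@@%@@@@@@@@@#####################@################@@@@####
240 %%%%%%%%%%%%%%%%%%@@@@@@@@@@@#@###########################@#######@@@@@####
241 %%%%%%%%%%%%%%%%%%#@@@#@@@@@@@@@####################################@@@####
242 %%%%%%%%%%%%%%%%%%#####@@@@@@@@@%@#######@##########################@@@####
243 %%%%%%%%%%%%%%%%%%@#####@@@@@@#@%%%########################################
244 %%%%%%%%%%%%%%%%%%########@@@@###%x+###########################@##########@
245 %%%%%%%%%%%%%x%%%%@#######@@@#####%+x@######################@x-x##@#####@+-
246 %%%%%%%%%%%%%%%%%%@########@@######%-+%#####################x .x#######@+..
247 %%%%%%%%%%%%%@#@###########@#######@x+%########@############x-+#######@+...
248 %%%%%%%%%%%%@########@##############################################@+-....
249 @%%%%%%%%%%@###################@##############@#########
[... 3147 characters left out ...]
++++-++++++%xxxx@xxxx+++++++xxx+++++-++-++++++-++x++++++++++++++++++++++
290 +++-+++++x---+%xxxx@%++xxxxxxxxxxx++++-+---++-++++++x++++++++++++++++++++++
291 +++++++-+x++-+x%xxx@%xxxxxxxxxxxxxx+++++++++-++++++++++++++++++++++++++++++
TCP corners [array([326., 272.]), array([339., 271.]), array([326., 268.]), array([339., 266.]), array([327., 264.]), array([340., 262.])]
0.3 [array([323., 262.]), array([329., 253.])]
0.5 [array([328., 263.]), array([337., 254.])]
0.7 [array([332., 264.]), array([343., 256.])]
0.9 [array([336., 266.]), array([349., 259.])]
1.1 [array([338., 268.]), array([352., 263.])]
1.3 [array([340., 271.]), array([354., 267.])]
1.5 [array([340., 274.]), array([355., 272.])]
```

The map shows the lever bar from about (318,280) to its tip (347,257), about 0.85 rad past vertical, with the fingertips (335,265) on it. I'll carry on along the arc.

Call:
step_arm([
  [[0, 0.07, 0.09], 0],
  [[0, 0.15, 0.18], 0],
  [[0, 0.22, 0.3], 0],
  [[0, 0.3, 0.42], 0],
  [[0, 0.35, 0.55], 0],
  [[0, 0.4, 0.68], 0],
  [[0, 0.4, 0.68], 0],
])

```text
time: 24.05
position: [0.5747, -0.1808, 0.1004]
tool_rot: [3.14, 0.0, 1.104]
ft_force: [1.1, -0.0, 3.8]
grip_width: -0.001
grasp_force: 1.4
```

```bash
python3 s.py; python3 -c "
from h import *
snap('scene','s15.png')"; python3 asc.py s15.png 305 368 248 285
```

```text
24.05 jig [ 0.0563 -0.1016  0.1004] F x,y,z 0.9668979456221191 0.4264283059416095 3.808458406124686
248 ######@%%%@@@@@@@@@@@x+%#################################@@@@@#
249 #######%%%@#@@@@@@@@#%++%##################################@@@#
250 #######@%%@#####@@@@@#@xx+#####################################
251 ##@####@%%#######@@@@###%+%@########################@%%##@#####
252 @%++%@#@%xx#####@#@@@####@xx@###########@##########@+-x########
253 x-..-+xx%++#######@%@#####%++x#####################+ .@#######@
254 --+++++xx+x@####@###@#@###@x+x####################@+.x#######x-
255 +++++xxx+..-x############@#########################%%######@+..
256 %+..-xx-.   .-%###########################################@+...
257 %+...+x.      -x####################@###########@#######@+-....
258 %+-.-+%+       .-###########@########@#################@+......
259 %+-..-+.         -%###################################@+. .....
260 x++--+.           -x###########################@####%+-. ......
261 +%xxxx-            .-%###########@##########@+.-%##@x....-.....
262 .%xx+x+.             .x######@##############
[... 815 characters left out ...]
%x+++++++++++++++x+.
275 ++x%xxxxxxxx%xxxxxxxxxxxxxxxxxxx%x%xxxxxx+x+++++++++++++++++++.
276 -+%x%xxxxxxx%xxxxxxxxxxxxxx%xxxxx+%xx+xx+++++++++++++++++++++++
277 ++#%%xxxxxxxxxxxxxxxxxxxxxxx++++-+xx++++++++++++++++++++++++++x
278 ++@@%xxxxxxxxxxxxx%xxxx+++++-----+x++++++++++++++++++++++++++++
279 +x@@%xx+xxxxx%xx%x+++++-----+-++--+++++++++++++++++++++++++++++
280 xx%%%xxxxx++xx%xx+-+-+----+++-+++++++++++++++++++++++++++++++++
281 x+x@%%xx+++++++xxx-+++----+---++--+x+++++++++++++++++++++++++++
282 x++@xx+++++++++xx+-+++----+++-+-+-+x+++++++++++++++++++++++++++
283 x++@%%++xxxxxxxxx+-++++----++---+-+++++++++++++++++++++++++++++
284 x++@%%xxx%%%xxxxxx--+++---+-++-+++-++++++++++++++++++++++++++++
```

Call:
step_arm([
  [[0, 0.03, 0.1], 0],
  [[0, 0.05, 0.2], 0],
  [[0, 0.07, 0.3], 0],
  [[0, 0.07, 0.35], 0],
  [[0, 0.07, 0.35], 0],
])

```text
time: 24.72
position: [0.5772, -0.182, 0.0868]
tool_rot: [3.139, 0.0, 1.104]
ft_force: [0.2, -0.8, 6.0]
grip_width: 0.001
grasp_force: 2.9
```

```bash
python3 s.py; python3 -c "
from h import *
snap('scene','s16.png')"; python3 asc.py s16.png 318 368 258 285
```

```text
24.725 jig [ 0.0591 -0.1016  0.0868] F x,y,z 0.57340679363731 -0.6203738964591884 6.017195958185636
258 ######@@#######%%@####################@+x#######+.
259 -####################################@########@+. 
260  -x##########################################@+...
261   .x########@##############################@+.....
262    .-%####################################@x-.....
263      .x##################################%x+++....
264       .-%#######################@%%@####x++++x-...
265         .x######################%+xx%@%x+++++++...
266           -#####@#####@##@@####@x+++xx++++++++x-..
267         ...x%@%x+@#####@@@%@##@x++++++++++++++-...
268      ..-+---+++-+#####@%%@%%@#%++++++++++++++x- ..
269 ....-+++--------+#####%%%@%%@#x+xxxx+++++++++++...
270 +++++++---------+@###@%x@@%%@#%xxxxx+++++++++++-..
271 +-+-+------------x###@%%@@x%##%xxxxxx+++++++++++..
272 +-------------+++x###@%%#@%@#@%xxxxxxx+++++++++x-.
273 ---+++++++++++xxxx###%x%#%%@#%xxxxxxx++++++++++++.
274 +++xxxxxxxxxxxxxxx@#@%x%#%xxxxxxxxxxxx++++++++++x.
275 xxxxxxxxxxxxxxxxxxx%%%%@#%%xxxxxxxxxxx++++++++++++
276 xxxxxxxxxxxxxxxxxxxxx%%@@%xxxxxxxxxxxx+++++++++++x
277 xxxxxxxxxxxxxxxxxxxxxxxxxxxxxxxxxxx%x+++++++++++++
278 %xxxxxxxxxxxxx%%xxxxxxx+xxxx%xx++++x++++++++++++++
279 %xxxx%%xxxxxxxx+++++++xx+x++xx++++++++++++++++++++
280 xxx%x+++++++++-------+x+++++++++++++++++++++++++++
281 ++xxx--+----------++++x+++++++++++++++++++++++++++
282 ++xx+-+++------++--+-+++++++++++++++++++++++++++++
283 xxxx+-++++--++-+--++-+++++++++++++++++++++++++++++
284 xxxxx-++++----+----+--++++++++++++++++++++++++++++
```

Call:
step_arm([
  [[0, 0, 0.05], 0],
  [[0, 0, 0.1], 0],
  [[0, 0, 0.15], 0],
  [[0, 0, 0.15], 0],
])

```text
time: 25.28
position: [0.5778, -0.1822, 0.086]
tool_rot: [3.136, -0.001, 1.104]
ft_force: [-13.5, 3.8, 41.8]
grip_width: -0.002
grasp_force: 21.4
```

```bash
python3 s.py
```

```text
25.275 jig [ 0.0597 -0.1014  0.086 ] F x,y,z -13.770054422330858 -2.6590864588140706 41.835766180999464
```

The force jumped to 42 N with the tool stopped, so the lever is on its closed stop. I'll lift off and check.

Call:
step_arm([
  [[0, 0, -0.3], 0],
  [[0, 0, -1.0], 0],
  [[0, 0, -2.2], 0],
  [[0, 0, -3.4], 0],
  [[0, 0, -4.3], 0],
  [[0, -1.2, -4.3], 0],
  [[0, -2.4, -4.3], 0],
  [[0, -3.6, -4.3], 0],
  [[0, -4.8, -4.3], 0],
  [[0, -4.8, -4.3], 0],
])

```text
time: 26.52
position: [0.4018, -0.094, 0.2518]
tool_rot: [-3.14, 0.0, 1.105]
ft_force: [1.1, -0.3, -0.1]
grip_width: 0.003
grasp_force: 0.0
```

```bash
python3 s.py; python3 - <<'E'
from h import *
snap('scene','s17.png');snap('top','t17.png')
for f in(1.29,1.57): print(f,[proj('scene',jig2w(r*np.sin(f)+.004*-np.cos(f),-.1+dy,.09+r*np.cos(f)+.004*np.sin(f)))[0].round(0) for r in(.06,.096) for dy in(-.01,.01)])
print('knob expect',proj('top',jig2w(0,-.2245+.026,.05)))
E
python3 b.py t17.png; python3 asc.py s17.png 300 368 255 290; python3 asc.py t17.png 300 385 180 245
```

```text
26.525 jig [-0.1372 -0.1009  0.2518] F x,y,z 1.0985394503248962 0.2100709713292726 -0.057856114942655246
1.29 [array([340., 274.]), array([338., 266.]), array([356., 270.]), array([354., 262.])]
1.57 [array([341., 278.]), array([339., 270.]), array([356., 276.]), array([354., 269.])]
knob expect [[364.64663556 231.11562619]]
t17.png 60 [290.   191.69] 9.4 jig [-0.0122  0.0645  0.155 ]
t17.png 75 [291.65 189.01] 9.8 jig [-0.0028  0.0636  0.155 ]
t17.png 90 [291.62 189.01] 10.2 jig [-0.0029  0.0637  0.155 ]
nest px [[292.6716609  188.06591609]]
255 xx%%++x+++xxx+--- ........... ....-.................................
256 ++x%x%+-.-x%-.   . ............. .-.................................
257 xxxx%%+-.-+x-  ........ .. . .....-.................................
258 --xxx%+-.-+%+ ....  ..... ..... ....................................
259  .-xx%+----+- . ..............   ..-................................
260 .. --xx----- ... ...... ......... .+................................
261  . .-xx+---- . ...  ...............-................................
262 .....-%+----.   ................  ..
[... 7153 characters left out ...]
..++--.+@@@%@%@@@@@@%%@%++++++++++%xxxxxxxxxxxxxxxxxxxxx++++++++++x%@x
238 ...................-++@@@%@@%@@@@@@%@@%+++++++++x%xxxxxxxxxxxxxxxxxxxxxxxxxx+++++x@@x
239 .........-.....-.....@@@@%@@%@@@@@%%@@x+++++++++x%xxxxxxxxxxxxxxxxxxxxxxxxxxxxxx+%@@+
240 .............----...-#@@@%@@%@@@@@%%@@x+++++++++xxxxxxxxxxxxxxxxxxxxxxxxxxxxxxxxx%@%+
241 ........-.-..--.-...x@@@@%@@@@@@@@@@@@++++++++++xxxxxxxxxxxxxxxxxxxxxxxxxxxxxxxxx%@%+
242 ......---....--.--..@@@@@%@@@@@@@@@@@%++++++++++xxxxx++xxxxxxxxxxxxxxxxxxxxxxxxx%@@x+
243 .....--..---------..@@@@@%@@@@@@@%@@@%+++++++++xxxxxx++++++xxxxxxxxxxxxxxxxxxxxx%@@x+
244 ..-.-...----------..#@@@@%@@@@@@@%@@@x+++++++++xxxxxx++++++++++xxxxxxxxxxxxxxxxx%@@x+
```

With the tool clear, the lever's paddle (scene columns 340–356, tip rows 269–277) matches the level, closed position, and the bottle is still at (291.6,189.0). I'll hand in.

```bash
python3 -c "
from rig import robot
print(robot.sign_off())"
```

```text
the job is handed in; nothing more can be done
None
```

I handed the job in at about 26.6 s: the bottle is home in the V with the pad on the glass at an estimated 6–7 N peak, and the lever is locked level. The fingers briefly pressed the lever with about 42 N at its closed stop, above the 40 N limit set for the arm and gripper body.

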